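# Show the marked sample jar to the bench camera

### The arm

A 7-joint arm with a two-finger parallel gripper is mounted at the origin on the work surface. World frame = base frame: x ahead of the robot, y to its left, z up, the work surface at z = 0. Lengths are in m, angles in rad, forces in N, time in s.
With the tool pointing down it reaches from about 0.4 to 0.9 m from the base axis. Payload 5.5 kg.
Tool frame: the origin (TCP) lies at the very end of the fingers, on their centre line; the grasp point (between the pads) lies 19 mm behind it; x points along the fingers, y is the direction in which the jaws open and shut, and the axes are right-handed (so a half turn about x gives the same grasp; the last joint's range is limited). The gripper opens to 85 mm and grips with 20 to 120 N. Pads are 22 mm wide; open, the fingers measure 114 mm over their backs; the gripper's body (76 mm by 85 mm) begins 54 mm behind the grasp point. The pads swing forward as they close: fully open they stand 13 mm farther back than shut.
Start: joints at [-1.019, 0.501, -0.427, 1.55, 0.221, 1.138, -0.21], TCP at [0.185, 0.623, 0.231] pointing down, gripper open.
Joint ranges: [-2.88, 2.88], [-0.31, 2.03], [-1.54, 1.56], [0.2, 2.42], [-1.41, 4.55], [0.19, 2.02], [-2.57, 2.57]. Speed limits (rad/s): [2.57, 2.57, 3.14, 3.14, 3.14, 3.14, 3.14].

### API

Orientations are given as a rotation vector (axis times angle).
In Python, from station import * gives the robot as it stands.
- The arm moves only by the tool jog_arm, never from a script. Its argument "targets" is a list of rows, each an object of numbers: "x", "y", "z": the shift along the tool's x, y, z in m; "roll": the turn about the tool's x in degrees; "grip": the closure in counts, from 0 (fully open) to 255 (shut). In form: [{"x": .., "y": .., "z": .., "roll": .., "grip": ..}, ...]. A call has 1 to 20 rows; each row is the pose to reach, as a shift and turn from the pose commanded when the call began, along the tool's axes at that moment; what a row does not reach only later rows make up. A row lasts 1/12 s, in which the tool goes at most 41.7 mm and 7.16 degrees, less where a joint would pass 70% of its speed; a pose out of reach is approached as far as the arm can. A call with a gripper value outside its range is refused whole. The fingers move at their own pace and stop on an object; the grip force is fixed at half the most. Time passes only in rows, so rows that repeat a pose let the fingers close. It gives the time, the measured TCP pose, the force and the opening at its end, in the units of the state.
- read_state(): the state, without advancing time (a new reading comes with each control period).
- get_image(name): name is "scene" or "top" or "wrist"; returns a dict with "frame" (400x640x3 uint8, red, green, blue), "fx", "fy", "cx", "cy" (pixels), "xyz" and "orientation" of the camera in the world; the wrist camera has in their place "mount" (4x4, takes a point from camera to tool coordinates, whose origin is the TCP and whose axes are the tool frame's). Camera axes: x right, y down, z forward; pixel columns grow to the right and rows downward; lengths in m; the calibration is good to about 2 mm. A picture is of the moment at which its call begins: read the wrist's pose just before it. There is no depth.
- sign_off(): hands the job in, once; it reports no verdict.
Trained networks look in the newest picture that a camera, given by its name, has taken for a name from the list of things; names that differ only in an ending like _2 or _b are one class to them, and where a whole thing is asked for, a point or a joint stands for the part that bears it (a point fixed in the world has none). Each returns a list of dicts, best first, with "score" (0 to 1); they miss things now and then, are a little off and sometimes report something else, mostly with a low value. They report only what shows in the picture. A call takes as long as a camera call. They do not tell look-alikes from the thing itself.
- recognise(camera, query): "box" ([left, top, right, bottom] in pixels, round what is visible of it).
- spot_point(camera, query): "xy" ([column, row] in pixels: a listed point, or the origin of a listed thing).
The state is a dict: "time_s": time; "joint_positions": joint angles; "dq": joint speeds; "effort": joint torques, N m; "ee_pos": TCP position; "eef_rot": TCP orientation; "wrist_force": force on the tool from outside, world axes, zero at the start; "wrist_torque": the same for the moment, N m; "width": finger opening in m.
Only numpy, scipy, OpenCV 4.12 (cv2) and the standard library are available. Lean on these libraries where they do the work, as an engineer would, in place of code of your own. Each camera call takes 0.05 s, during which the arm holds its last target.

### The job

Get the orange-capped sample jar ready for its photograph: first set the light panel's dimmer lever to the green flag. Then gently turn the sample carousel until the orange-capped jar stands squarely in front of the little camera at the green arrow, and keep a firm grip on that jar so the turntable stays still: finish while still holding it. Leave the other things on the desk where they are.

Things in the scene. Friction and masses are not known exactly. Their poses are not given: they have to be found in the camera images.
- carousel_base: dark round fixed carousel foot, 150 mm across, 34 mm high, with a 50 mm wide, 10 mm thick tongue reaching to 230 mm from the turning axis along the body's own -x; on the tongue a green arrow and, centred 215 mm from the axis, a small black camera (34 x 60 mm, top 100 mm above the desk). Origin on the turning axis at desk height, z up. Its place and yaw differ each time
- turntable: light grey disc, 236 mm across, 12 mm thick, turning either way without end about the vertical axis through its origin (35 mm above the desk, underside of the disc); carries five fixed upright jars, evenly spaced (72 degrees) with centres 85 mm from the axis. Turns easily (about 0.04 N m of friction) and stays where it is left. Between the jars only a 24 mm wide, 10 mm high hub stands on the disc
- marked_cap (a point): centre of the orange cap of the marked jar (the other four have white caps), 115 mm above the desk, 85 mm from the turning axis. All five jars are fixed to the disc and alike: body 38 mm across, cap 40 mm across and 24 mm high, top of the cap 127 mm and foot of the jar 47 mm above the desk; 60 mm are free between neighbouring caps
- front (a point): where the cap's centre must come: 85 mm from the turning axis straight towards the camera, 115 mm above the desk
- dimmer_base: grey fixed housing of the dimmer, 130 x 85 x 34 mm, origin under its centre, x is the direction of the lever's swing (away from the robot at yaw 0), y along the lever's axle
- dimmer (a joint): dimmer lever angle in rad about the axle (the housing's y axis, 40 mm above the desk over the housing's origin): 0 upright, positive leaning to the housing's +x; -0.75 to 0.75. Stiff (about 0.2 N m of friction, some 2.5 N at the grip), stays where it is left
- dimmer_grip (a point): grip point of the lever: on the lever's black round cross bar (18 mm thick, 72 mm long, parallel to the axle), 85 mm from the axle and 22 mm to the housing's +y of its middle. The bar runs from 26 mm on the -y side to 46 mm on the +y side; the 10 mm steel stem joins it at 18 mm on the -y side. Frame turns with the lever, z along the stem
- dimmer_mark (a joint): angle in rad of the green flag, same axle and same zero and sense as the lever: the lever is to be brought to this angle. The flag is locked where it stands
- mark_flag (a point): green flag at the lever's -y side (18 x 12 x 30 mm on a thin stalk), 85 mm from the axle and 40 mm to the housing's -y; frame turns with the flag, z radially outward
- case_a: blue spectacle case 155 x 62 x 34 mm, origin under its centre; a bystander, loose
- case_b: blue spectacle case 155 x 62 x 34 mm, origin under its centre; a bystander, loose
- mouse: black computer mouse 105 x 60 x 30 mm, origin under its centre; a bystander, loose
- spare_jar: jar with a white cap standing on the desk, 40 mm across, 80 mm high, origin under its centre; a bystander, loose
- pen_cup: red pen cup with pens, 76 mm across, 95 mm high, pens to 150 mm, origin under its centre; a bystander, loose
- mug: white mug 80 mm across, 90 mm high, handle at its +y, origin under its centre; a bystander, loose
- notebook: blue notebook 150 x 107 x 14 mm, origin under its centre; a bystander, loose
Things that resemble listed ones, but are neither listed nor needed, are in the scene too. What is shaped like the dimmer_base but purple is not meant.

How it is judged:
On the way, in this order (a step that is already met when the one before it is completed fails the run):
1. the dimmer lever stands at the green flag, at rest (angle between the z axis of dimmer_grip and the z axis of mark_flag, either way round below 0.08 rad and velocity of joint dimmer between -0.1 and 0.1 rad/s), for 0.2 s.
2. the orange-capped jar stands before the camera, the turntable still, the jar gripped (angle between the z axis of dimmer_grip and the z axis of mark_flag, either way round below 0.08 rad and horizontal distance between marked_cap and front below 0.012 m and angular speed of turntable below 0.1 rad/s and contact force between the fingers and turntable above 2 N and distance between the grasp point and marked_cap below 0.06 m), for 0.2 s.
At the end, for the whole second after the job is handed in: Lever within 0.08 rad of the green flag; orange cap within 12 mm (horizontally) of the point before the camera; turntable still (under 0.1 rad/s); fingers hold it with more than 2 N at the orange-capped jar (grasp point within 60 mm of the cap) (all of step 2); the arm keeps its last pose, push and grip.
It fails at once if a bystander on the desk is moved more than 30 mm (distance of any of case_a, case_b, mouse, spare_jar, pen_cup, mug, notebook from where it was at the start of the episode above 0.03 m).
It fails at once if the turntable is spun faster than 3 rad/s (angular speed of turntable above 3 rad/s).
It also fails if it takes over 51 s, if anything falls off the work surface, if the arm or the gripper's body presses on something with over 40 N, if the wrist force passes 120 N, or if a joint passes its speed limit or range.

## Working session

There is one attempt and no reset: what is moved stays moved. The work goes in short steps, Python scripts to look and compute and a tool call to move; the robot and the scene stay as the last step left them, time stands still between calls to the robot, and variables do not carry over. Pictures are saved under pics/ and viewed, and the job is handed in when it is done.

Besides the shell and the picture viewer there is one more tool, called after "Request:" by a JSON object that holds its "name" and its "arguments", one argument or row to a line. jog_arm: Moves the arm, as the interface text tells. Its arguments: {"type":"object","properties":{"targets":{"type":"array","items":{"type":"object","properties":{"x":{"type":"number"},"y":{"type":"number"},"z":{"type":"number"},"roll":{"type":"number"},"grip":{"type":"number"}}}}},"required":["targets"]}

```bash
ls; mkdir -p pics
cat > h.py <<'E'
from station import *
import numpy as np, cv2
from scipy.spatial.transform import Rotation as R
def cam(im, st=None):
    K=np.array([[im['fx'],0,im['cx']],[0,im['fy'],im['cy']],[0,0,1.]])
    if 'mount' in im:
        T=np.eye(4);T[:3,:3]=R.from_rotvec(st['eef_rot']).as_matrix();T[:3,3]=st['ee_pos']
        M=T@np.array(im['mount'])
        return K,M[:3,:3],M[:3,3]
    o=np.array(im['orientation'],float)
    Rm=o if o.shape==(3,3) else R.from_rotvec(o).as_matrix()
    return K,Rm,np.array(im['xyz'],float)
def ray(c,p):
    K,Rm,t=c
    d=Rm@np.linalg.solve(K,[p[0],p[1],1.]);return t,d/np.linalg.norm(d)
def atz(c,p,z):
    t,d=ray(c,p);return t+d*(z-t[2])/d[2]
def proj(c,X):
    K,Rm,t=c
    q=K@(Rm.T@(np.asarray(X,float)-t));return q[:2]/q[2]
def tri(cs,ps):
    A=np.zeros((3,3));b=np.zeros(3)
    for c,p in zip(cs,ps):
        t,d=ray(c,p);P=np.eye(3)-np.outer(d,d);A+=P;b+=P@t
    X=np.linalg.solve(A,b)
    return X,[np.linalg.norm(proj(c,X)-p) for c,p in zip(cs,ps)]
def save(n,f): cv2.imwrite('pics/'+n+'.png',cv2.cvtColor(f,cv2.COLOR_RGB2BGR))
E
python3 - <<'E'
from h import *
import pickle
st=read_state()
print(st)
for n in ['scene','top','wrist']:
    s=read_state();im=get_image(n);save(n+'0',im['frame']);pickle.dump((s,im),open(n+'0.pkl','wb'))
    print(n,{k:v for k,v in im.items() if k!='frame'})
    for q in ['carousel_base','turntable','dimmer_base','dimmer']:
        print(q,[(np.round(r['box']),round(r['score'],2)) for r in recognise(n,q)[:4]])
    for q in ['marked_cap','front','dimmer_grip','mark_flag','dimmer_base','carousel_base']:
        print(q,[(np.round(r['xy'],1),round(r['score'],2)) for r in spot_point(n,q)[:4]])
E
```

```text
pics
{'time_s': 0.0, 'joint_positions': array([-1.0188218 ,  0.50185403, -0.42672953,  1.55146526,  0.22079326,
        1.1383149 , -0.21029796]), 'dq': array([ 1.57591508e-03, -9.89852187e-04, -5.43703169e-06, -8.85926009e-04,
       -1.11449900e-03,  4.04534912e-04,  1.77849159e-03]), 'effort': array([ 1.06396453e-04, -5.69522059e+01, -5.81616953e+00, -2.80932838e+01,
        1.06727341e-02,  1.21445875e-02,  1.99759808e-05]), 'ee_pos': array([0.18498163, 0.62238288, 0.23024369]), 'eef_rot': array([ 0.22512048,  1.5592125 , -0.2282161 ]), 'wrist_force': array([-0.62064187, -0.36422392,  0.89944362]), 'wrist_torque': array([-0.00304075, -0.03947932, -0.00083238]), 'width': 0.08584189469866228}
scene {'fx': 395.6383750188196, 'fy': 395.6383750188196, 'cx': 323.786083961002, 'cy': 195.33413099545686, 'xyz': array([ 1.16551296, -0.02949132,  1.02701809]), 'orientation': array([-1.85206935, -1.90420644,  0.57053714])}
carousel_base [(array([242., 141., 320., 252.]), 0.9), (array([398., 192., 427., 217.]), 0.22)]
turntable [(array([239., 171., 323., 252.]), 0.62), (array([240., 141., 321
[... 1642 characters left out ...]
3965084662, 'cy': 201.53778994459682, 'mount': array([[ 1.79685138e-04, -2.62435886e-01,  9.64949415e-01,
        -1.42945651e-01],
       [ 9.99999157e-01, -1.19370177e-03, -5.10861152e-04,
        -1.36933176e-03],
       [ 1.28593013e-03,  9.64948693e-01,  2.62435451e-01,
        -6.74149720e-02],
       [ 0.00000000e+00,  0.00000000e+00,  0.00000000e+00,
         1.00000000e+00]])}
carousel_base [(array([109., 369., 146., 400.]), 0.56)]
turntable []
dimmer_base [(array([137., 228., 264., 367.]), 0.88)]
dimmer [(array([217., 322., 227., 330.]), 0.53)]
marked_cap []
front []
dimmer_grip []
mark_flag [(array([139.4, 350.8]), 0.6)]
dimmer_base [(array([222.6, 277.4]), 0.94)]
carousel_base []
```

View pics/scene0.png

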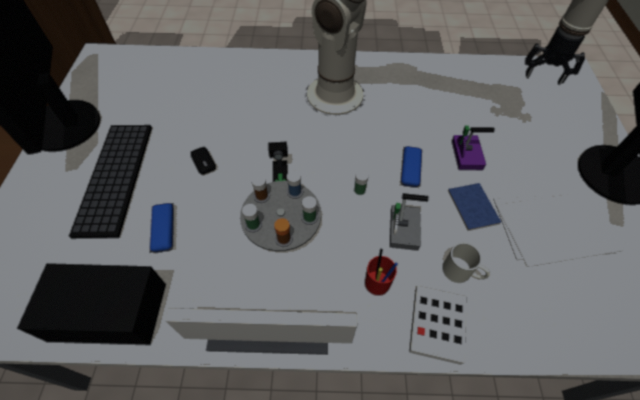

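View pics/top0.png

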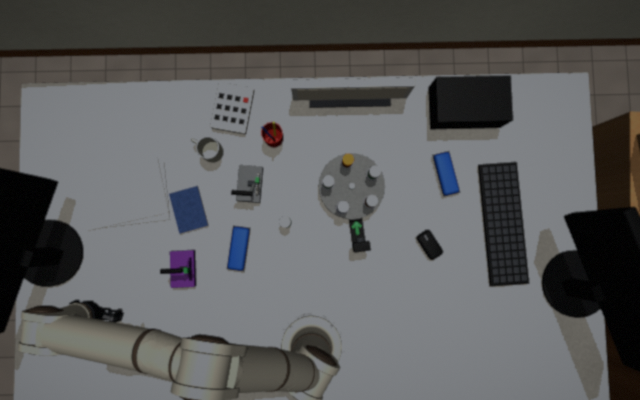

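View pics/wrist0.png

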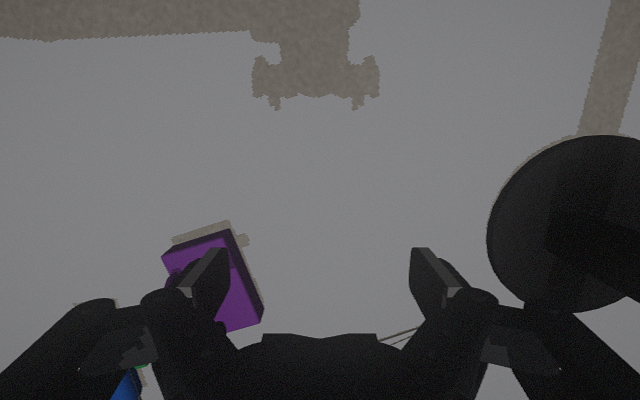

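Run:
```python
import cv2,pickle,numpy as np
a=pickle.load(open('scene0.pkl','rb'))[1]['frame'];b=pickle.load(open('top0.pkl','rb'))[1]['frame']
a1=cv2.resize(a[110:290,225:505],None,fx=2.8,fy=2.8,interpolation=cv2.INTER_CUBIC)
b1=cv2.resize(b[140:300,140:400],None,fx=3,fy=3,interpolation=cv2.INTER_CUBIC)
cv2.imwrite('pics/sc.png',a1[:,:,::-1]);cv2.imwrite('pics/tc.png',b1[:,:,::-1])
```

```text
(no output)
```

View pics/sc.png

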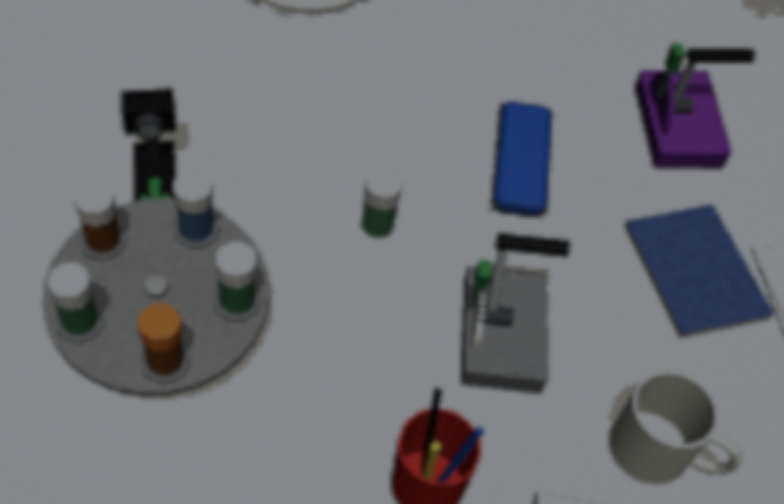

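View pics/tc.png

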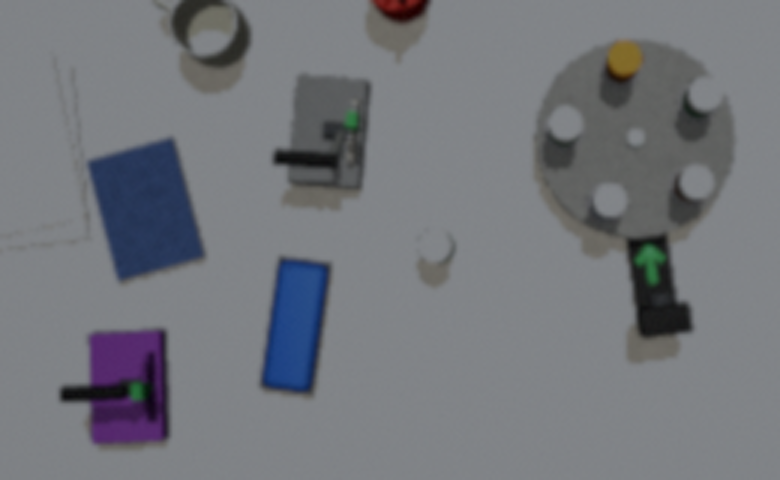

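The pictures show the grey dimmer at scene (405,225) and top (247,183), with the purple look-alike at scene (469,150) and top (182,268). The carousel is at scene (281,213) and top (351,187). Its orange cap is at scene (282,225) and top (348,160), and the camera with its arrow is at top (358,235). I pick the grey dimmer and the orange cap, and reject the purple housing, the spare jar at (285,222) and the white caps.

Run:
```python
from h import *
import pickle
S=pickle.load(open('scene0.pkl','rb'))[1];T=pickle.load(open('top0.pkl','rb'))[1]
cs=cam(S);ct=cam(T)
# crop scale: scene px = 225+u/2.8 ,110+v/2.8 ; top 140+u/3,140+v/3
s=lambda u,v:(225+u/2.8,110+v/2.8); t=lambda u,v:(140+u/3,140+v/3)
for n,a,b in [('grip bar +y end',s(568,247),t(276,157)),('flag',s(485,270),t(352,118)),('orange top',s(160,318),t(626,60)),('hub',s(156,284),t(636,137)),
  ('capL',s(97,203),t(611,200)),('capR2',s(194,190),t(565,123)),('w',s(235,258),t(565,123)),('w',s(70,280),t(704,93)),('w front R',s(97,203),t(697,181)),('w front L',s(194,190),t(611,200))]:
    X,e=tri([cs,ct],[np.array(a),np.array(b)]);print(n,X.round(4),np.round(e,1))
print('base corners top z=.034',[atz(ct,t(*p),.034).round(3)[:2] for p in [(298,76),(369,80),(360,187),(289,183)]])
print('disc edges z=.047',[atz(ct,t(*p),.047).round(3)[:2] for p in [(535,137),(735,137),(636,38),(636,238)]])
print('hub z.057',atz(ct,t(636,137),.057),atz(cs,s(156,284),.057))
print('cam z.1',atz(ct,t(664,318),.1),atz(cs,s(148,104),.1),'arrow',atz(ct,t(650,262),.01))
print('orange z.127',atz(ct,t(626,60),.127),atz(cs,s(160,318),.127))
for n,p,z in [('mug',(210,35),.09),('pencup',(400,0),.095),('spare',(436,245),.08),('caseR',(296,325),.034),('notebook',(147,208),.014)]: print(n,atz(ct,t(*p),z).round(3))
print('caseL',atz(ct,(446,174),.034),'mouse',atz(ct,(429,245),.03))
```

```text
grip bar +y end [0.5427 0.2588 0.1114] [1.  0.8]
flag [0.5831 0.17   0.1274] [0.9 0.7]
orange top [ 0.6428 -0.1401  0.1205] [0.9 0.7]
hub [ 0.562  -0.1553  0.0505] [0.6 0.5]
capL [ 0.4938 -0.1686  0.1045] [16.5 13.8]
capR2 [ 0.5632 -0.0874  0.2179] [7.4 5.9]
w [ 0.5727 -0.0709  0.1202] [0.3 0.2]
w [ 0.6033 -0.2288  0.1202] [0.4 0.3]
w front R [ 0.5041 -0.2171  0.1106] [1.1 0.9]
w front L [ 0.4848 -0.1191  0.1115] [1.  0.8]
base corners top z=.034 [array([0.646, 0.242]), array([0.639, 0.158]), array([0.512, 0.17 ]), array([0.518, 0.254])]
disc edges z=.047 [array([ 0.565, -0.038]), array([ 0.56 , -0.274]), array([ 0.68 , -0.161]), array([ 0.443, -0.154])]
hub z.057 [ 0.56150626 -0.15658843  0.057     ] [ 0.56599817 -0.15267158  0.057     ]
cam z.1 [ 0.35045891 -0.17913756  0.1       ] [ 0.36023603 -0.1756159   0.1       ] arrow [ 0.41549492 -0.1729435   0.01      ]
orange z.127 [ 0.64193347 -0.14212005  0.127     ] [ 0.64647485 -0.13690106  0.127     ]
mug [0.687 0.335 0.09 ]
pencup [0.722 0.114 0.095]
spare [0.439 0.079 0.08 ]
caseR [0.35  0.248 0.034]
notebook [0.493 0.427 0.014]
caseL [ 0.598408   -0.49591642  0.034     ] mouse [ 0.34692123 -0.42595664  0.03      ]
```

```bash
cat >> h.py <<'E'
def go(X,yaw_y=None,st=None,seq=''):
    """tool shift (in current tool axes) to reach TCP X and roll to have tool y along heading yaw_y (deg, world)"""
    st=st or read_state(); Rm=R.from_rotvec(st['eef_rot']).as_matrix()
    sh=Rm.T@(np.array(X)-st['ee_pos'])
    r=None
    if yaw_y is not None:
        h=np.degrees(np.arctan2(Rm[1,1],Rm[0,1])); r=-(yaw_y-h)  # tool x down: +roll = -world yaw
        r=(r+180)%360-180
    print('shift',(sh).round(4),'roll',r)
E
python3 - <<'E'
from h import *
st=read_state();Rm=R.from_rotvec(st['eef_rot']).as_matrix();print(Rm.round(3),np.degrees(np.arctan2(Rm[1,1],Rm[0,1])))
go([0.50,0.21,0.33],-5);go([0.50,0.21,0.33],175)
E
```

```text
[[-0.     0.285  0.959]
 [ 0.     0.959 -0.285]
 [-1.     0.    -0.   ]] 73.45277349613129
shift [-0.0987 -0.3063  0.4195] roll 78.45277349613127
shift [-0.0987 -0.3063  0.4195] roll -101.54722650386871
```

Run:
```python
from h import *
go([0.56,0.24,0.33],-5)
```

```text
shift [-0.0987 -0.2604  0.4685] roll 78.45277349613127
```

Request:
{"name": "jog_arm", "arguments": {
  "targets": [
    {"x": -0.1, "y": -0.03, "z": 0.05, "roll": 7},
    {"x": -0.1, "y": -0.26, "z": 0.468, "roll": 78},
    {"x": -0.1, "y": -0.26, "z": 0.468, "roll": 78},
    {"x": -0.1, "y": -0.26, "z": 0.468, "roll": 78},
    {"x": -0.1, "y": -0.26, "z": 0.468, "roll": 78},
    {"x": -0.1, "y": -0.26, "z": 0.468, "roll": 78},
    {"x": -0.1, "y": -0.26, "z": 0.468, "roll": 78},
    {"x": -0.1, "y": -0.26, "z": 0.468, "roll": 78},
    {"x": -0.1, "y": -0.26, "z": 0.468, "roll": 78},
    {"x": -0.1, "y": -0.26, "z": 0.468, "roll": 78},
    {"x": -0.1, "y": -0.26, "z": 0.468, "roll": 78},
    {"x": -0.1, "y": -0.26, "z": 0.468, "roll": 78},
    {"x": -0.1, "y": -0.26, "z": 0.468, "roll": 78},
    {"x": -0.1, "y": -0.26, "z": 0.468, "roll": 78},
    {"x": -0.1, "y": -0.26, "z": 0.468, "roll": 78},
    {"x": -0.1, "y": -0.26, "z": 0.468, "roll": 78}
  ]
}}

```text
schema error: expected keys x, y, z, roll, grip
```

```bash
cat > look.py <<'E'
from h import *
import pickle,sys
k=sys.argv[1]
s=read_state();im=get_image('wrist');save('w'+k,im['frame']);pickle.dump((s,im),open('w'+k+'.pkl','wb'))
Rm=R.from_rotvec(s['eef_rot']).as_matrix();print(s['time_s'],s['ee_pos'].round(4),'head',np.degrees(np.arctan2(Rm[1,1],Rm[0,1])).round(2),'tilt',Rm[:,0].round(3),'q',s['joint_positions'].round(2),'F',s['wrist_force'].round(1),s['width'].round(4))
for q in sys.argv[2:]:
    print(q,[(np.round(r['xy'],1),round(r['score'],2)) for r in spot_point('wrist',q)[:4]])
E
python3 look.py 1 dimmer_grip mark_flag dimmer_base
```

```text
Traceback (most recent call last):
  File "look.py", line 5, in <module>
    Rm=R.from_rotvec(s['eef_rot']).as_matrix();print(s['time_s'],s['ee_pos'].round(4),'head',np.degrees(np.arctan2(Rm[1,1],Rm[0,1])).round(2),'tilt',Rm[:,0].round(3),'q',s['joint_positions'].round(2),'F',s['wrist_force'].round(1),s['width'].round(4))
                                                                                                                                                                                                                                      ^^^^^^^^^^^^^^^^
AttributeError: 'float' object has no attribute 'round'
```

View pics/w1.png

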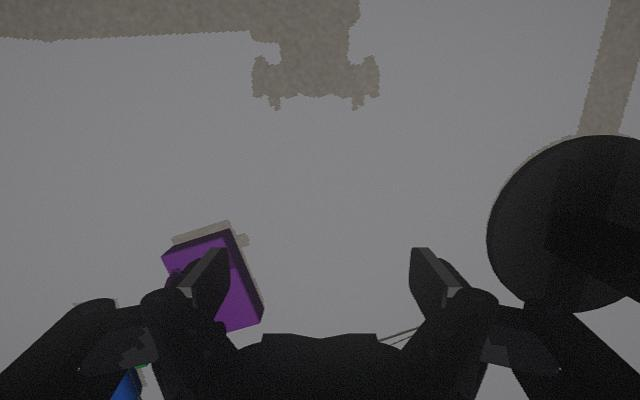

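The move was refused because every row needs a grip value, so the arm hasn't moved and the picture is unchanged.

Request:
{"name": "jog_arm", "arguments": {
  "targets": [
    {"x": -0.1, "y": -0.03, "z": 0.05, "roll": 7, "grip": 0},
    {"x": -0.1, "y": -0.26, "z": 0.468, "roll": 78, "grip": 0},
    {"x": -0.1, "y": -0.26, "z": 0.468, "roll": 78, "grip": 0},
    {"x": -0.1, "y": -0.26, "z": 0.468, "roll": 78, "grip": 0},
    {"x": -0.1, "y": -0.26, "z": 0.468, "roll": 78, "grip": 0},
    {"x": -0.1, "y": -0.26, "z": 0.468, "roll": 78, "grip": 0},
    {"x": -0.1, "y": -0.26, "z": 0.468, "roll": 78, "grip": 0},
    {"x": -0.1, "y": -0.26, "z": 0.468, "roll": 78, "grip": 0},
    {"x": -0.1, "y": -0.26, "z": 0.468, "roll": 78, "grip": 0},
    {"x": -0.1, "y": -0.26, "z": 0.468, "roll": 78, "grip": 0},
    {"x": -0.1, "y": -0.26, "z": 0.468, "roll": 78, "grip": 0},
    {"x": -0.1, "y": -0.26, "z": 0.468, "roll": 78, "grip": 0},
    {"x": -0.1, "y": -0.26, "z": 0.468, "roll": 78, "grip": 0},
    {"x": -0.1, "y": -0.26, "z": 0.468, "roll": 78, "grip": 0},
    {"x": -0.1, "y": -0.26, "z": 0.468, "roll": 78, "grip": 0},
    {"x": -0.1, "y": -0.26, "z": 0.468, "roll": 78, "grip": 0}
  ]
}}

```text
time_s: 3.03
ee_pos: [0.5605, 0.2392, 0.3312]
eef_rot: [1.27, 1.169, -1.27]
wrist_force: [-0.1, 0.8, -0.7]
width: 0.0849
```

```bash
sed -i "s/s\['width'\].round(4)/round(s['width'],4)/" look.py
python3 look.py 1 dimmer_grip mark_flag dimmer_base
```

```text
3.0333 [0.5605 0.2392 0.3312] head -4.73 tilt [ 0.  0. -1.] q [-0.46  0.32  0.01  1.55 -0.    1.28 -0.53] F [-0.1  0.8 -0.7] 0.0849
dimmer_grip [(array([302.6, 181.2]), 0.55), (array([437.7, 221.8]), 0.51)]
mark_flag [(array([341.6, 230.7]), 0.86)]
dimmer_base [(array([115.1,  29.6]), 0.82), (array([335. , 180.9]), 0.55)]
```

View pics/w1.png

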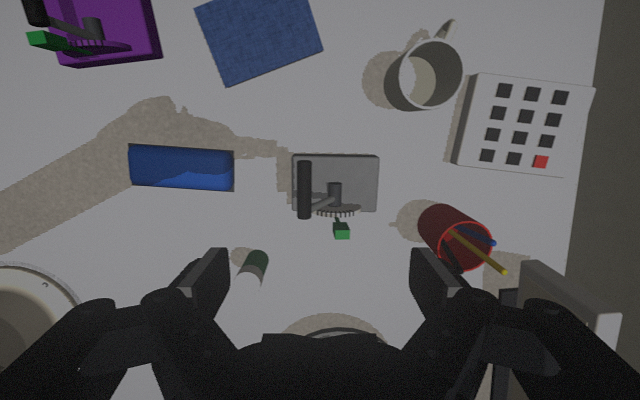

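The wrist view shows the grey dimmer at (335,182), its bar from (304,161) to (305,218), and the green flag at (342,231). I'll crop in on it for the fit.

Run:
```python
import cv2,pickle
a=pickle.load(open('w1.pkl','rb'))[1]['frame']
cv2.imwrite('pics/w1c.png',cv2.resize(a[145:245,280:390],None,fx=6,fy=6,interpolation=cv2.INTER_CUBIC)[:,:,::-1])
```

```text
(no output)
```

View pics/w1c.png

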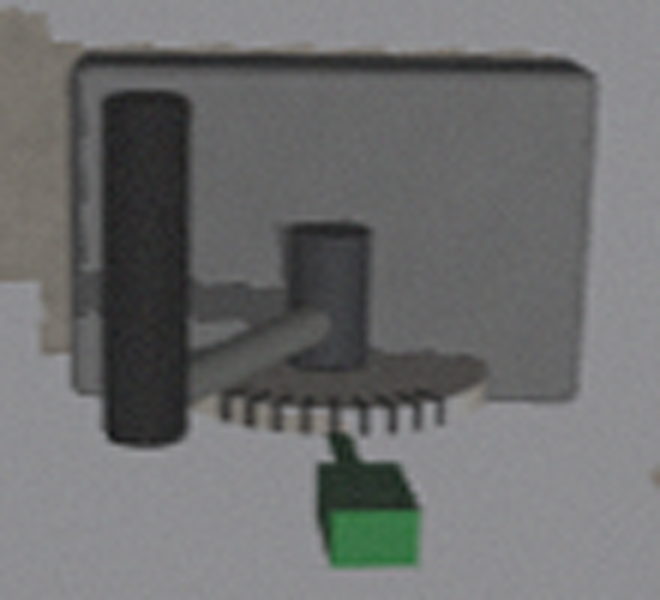

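```bash
cat > fit.py <<'E'
from h import *
import pickle
from scipy.optimize import least_squares
s,im=pickle.load(open('w1.pkl','rb'));c=cam(im,s)
S=pickle.load(open('scene0.pkl','rb'))[1];T=pickle.load(open('top0.pkl','rb'))[1]
cs=cam(S);ct=cam(T)
w=lambda u,v:np.array((280+(u+.5)/6-.5,145+(v+.5)/6-.5))
sp=lambda u,v:np.array((225+u/2.8,110+v/2.8)); tp=lambda u,v:np.array((140+u/3,140+v/3))
def loc(p,l):
    bx,by,yaw=p[:3];cc,ss=np.cos(yaw),np.sin(yaw)
    return np.array([bx+cc*l[0]-ss*l[1],by+ss*l[0]+cc*l[1],l[2]])
def lev(p,a,x,y,r): return loc(p,[r*np.sin(a)+x*np.cos(a),y,.04+r*np.cos(a)-x*np.sin(a)])
obs=[(lambda p,x=x,y=y:loc(p,[x,y,.034]),c,w(*q),1) for x,y,q in [(-.065,.0425,(75,65)),(.065,.0425,(597,75)),(.065,-.0425,(577,402)),(-.065,-.0425,(73,392))]]
obs+=[(lambda p:lev(p,p[3],0,.046,.085),c,w(147,101),1),(lambda p:lev(p,p[3],0,-.026,.085),c,w(147,440),1)]
obs+=[(lambda p,x=x,y=y:lev(p,p[4],x,-.04+y,.1),c,w(*q),1) for x,y,q in [(-.009,.006,(328,510)),(.009,.006,(420,508)),(-.009,-.006,(333,566)),(.009,-.006,(418,565))]]
obs+=[(lambda p:lev(p,p[3],0,.046,.085),cs,sp(568,247),1),(lambda p:lev(p,p[4],0,-.04,.1),cs,sp(485,264),1),(lambda p:lev(p,p[3],0,.046,.085),ct,tp(276,157),.7),(lambda p:lev(p,p[4],0,-.04,.1),ct,tp(352,118),.7)]
def f(p): return np.concatenate([k*(proj(cc,g(p))-q) for g,cc,q,k in obs])
r=least_squares(f,[.579,.206,-.09,-.5,.1],loss='soft_l1')
if __name__=='__main__':
    print(r.x.round(4));print(f(r.x).reshape(-1,2).round(1))
    print('yawdeg',np.degrees(r.x[2]))
    p=r.x
    for a in np.linspace(p[3],p[4],7): print(round(a,3),lev(p,a,0,.022,.085).round(4))
E
python3 fit.py
```

```text
[ 0.5796  0.2103 -0.0935 -0.5074  0.0489]
[[-1.5 -0.6]
 [ 0.6 -1.4]
 [ 0.4 -0.2]
 [-0.3  0.6]
 [ 0.1 -1.8]
 [ 0.3 -1.1]
 [ 0.5  0.8]
 [ 0.2  1. ]
 [-0.6  0.9]
 [ 0.2  0.9]
 [-0.3 -0.6]
 [-0.1 -1.2]
 [-0.9 -0.2]
 [-0.8  0.1]]
yawdeg -5.359253892191554
-0.507 [0.5405 0.2361 0.1143]
-0.415 [0.5476 0.2354 0.1178]
-0.322 [0.5549 0.2347 0.1206]
-0.229 [0.5624 0.234  0.1228]
-0.137 [0.5702 0.2333 0.1242]
-0.044 [0.578  0.2326 0.1249]
0.049 [0.5858 0.2318 0.1249]
```

Run:
```python
from h import *
go([0.5405,0.2361,0.20],-5.4);go([0.5405,0.2361,0.095],-5.4)
```

```text
shift [ 0.1311 -0.0172  0.0078] roll 1.0358285206440883
shift [ 0.2361 -0.0171  0.0079] roll 1.0358285206440883
```

Request:
{"name": "jog_arm", "arguments": {
  "targets": [
    {"x": 0.04, "y": -0.017, "z": 0.008, "roll": 1, "grip": 0},
    {"x": 0.08, "y": -0.017, "z": 0.008, "roll": 1, "grip": 0},
    {"x": 0.12, "y": -0.017, "z": 0.008, "roll": 1, "grip": 0},
    {"x": 0.15, "y": -0.017, "z": 0.008, "roll": 1, "grip": 0},
    {"x": 0.17, "y": -0.017, "z": 0.008, "roll": 1, "grip": 0},
    {"x": 0.17, "y": -0.017, "z": 0.008, "roll": 1, "grip": 0},
    {"x": 0.17, "y": -0.017, "z": 0.008, "roll": 1, "grip": 0}
  ]
}}

```text
time_s: 3.82
ee_pos: [0.5407, 0.2348, 0.1606]
eef_rot: [1.277, 1.164, -1.281]
wrist_force: [0.4, -0.8, 0.8]
width: 0.0854
```

```bash
python3 look.py 2 dimmer_grip mark_flag
python3 - <<'E'
from h import *
import pickle
go([0.5405,0.2361,0.095],-5.4)
E
```

```text
3.8167 [0.5407 0.2348 0.1606] head -5.42 tilt [-0.002 -0.001 -1.   ] q [-0.46  0.44  0.    1.78 -0.    0.92 -0.55] F [ 0.4 -0.8  0.8] 0.0854
dimmer_grip [(array([322.4, 220.1]), 0.85)]
mark_flag [(array([389.4, 310.5]), 0.92)]
shift [ 0.0686 -0.0031 -0.0005] roll -0.09860125016473376
```

View pics/w2.png

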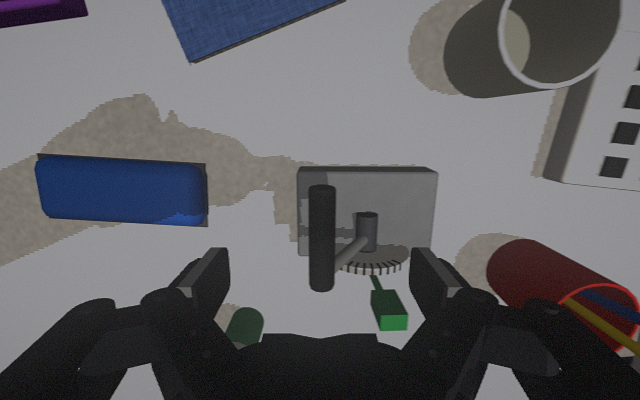

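The bar is at column 321, midway between the fingers at about 320, and the flag is at (390,310). Next I lower the tool and close on the bar.

Request:
{"name": "jog_arm", "arguments": {
  "targets": [
    {"x": 0.03, "y": 0, "z": 0, "roll": 0, "grip": 0},
    {"x": 0.055, "y": 0, "z": 0, "roll": 0, "grip": 0},
    {"x": 0.066, "y": 0, "z": 0, "roll": 0, "grip": 0},
    {"x": 0.066, "y": 0, "z": 0, "roll": 0, "grip": 120},
    {"x": 0.066, "y": 0, "z": 0, "roll": 0, "grip": 255},
    {"x": 0.066, "y": 0, "z": 0, "roll": 0, "grip": 255},
    {"x": 0.066, "y": 0, "z": 0, "roll": 0, "grip": 255},
    {"x": 0.066, "y": 0, "z": 0, "roll": 0, "grip": 255},
    {"x": 0.066, "y": 0, "z": 0, "roll": 0, "grip": 255},
    {"x": 0.066, "y": 0, "z": 0, "roll": 0, "grip": 255},
    {"x": 0.066, "y": 0, "z": 0, "roll": 0, "grip": 255}
  ]
}}

```text
time_s: 4.88
ee_pos: [0.5425, 0.2344, 0.0966]
eef_rot: [1.281, 1.162, -1.279]
wrist_force: [-1.8, -0.1, 4.5]
width: 0.0159
```

```bash
python3 look.py 3 dimmer_grip mark_flag
python3 - <<'E'
from fit import *
for a in [-.5,-.4,-.3,-.2,-.1,0,.05,.1]:
    go(lev(p:=r.x,a,0,.022,.085)-[0,0,.019],-5.4)
E
```

```text
4.8833 [0.5425 0.2344 0.0966] head -5.54 tilt [ 0.001  0.001 -1.   ] q [-0.46  0.52  0.    1.82 -0.    0.8  -0.55] F [-1.8 -0.1  4.5] 0.0159
dimmer_grip [(array([319.1, 267.8]), 0.73)]
mark_flag []
shift [ 0.001  -0.0016 -0.0015] roll -0.13841272177097608
shift [-0.0027  0.0061 -0.0015] roll -0.13841272177097608
shift [-0.0056  0.0141 -0.0015] roll -0.13841272177097608
shift [-0.0077  0.0223 -0.0016] roll -0.13841272177097608
shift [-0.0089  0.0307 -0.0016] roll -0.13841272177097608
shift [-0.0093  0.0392 -0.0016] roll -0.13841272177097608
shift [-0.0092  0.0435 -0.0016] roll -0.13841272177097608
shift [-0.0089  0.0477 -0.0016] roll -0.13841272177097608
```

View pics/w3.png

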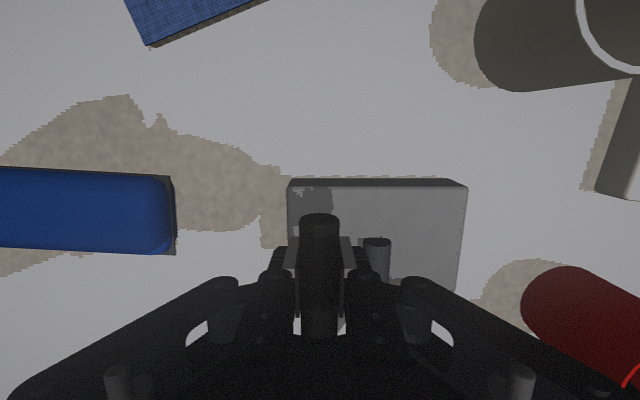

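Request:
{"name": "jog_arm", "arguments": {
  "targets": [
    {"x": -0.002, "y": 0.005, "z": 0, "roll": 0, "grip": 255},
    {"x": -0.004, "y": 0.01, "z": 0, "roll": 0, "grip": 255},
    {"x": -0.006, "y": 0.016, "z": 0, "roll": 0, "grip": 255},
    {"x": -0.008, "y": 0.023, "z": 0, "roll": 0, "grip": 255},
    {"x": -0.0095, "y": 0.03, "z": 0, "roll": 0, "grip": 255},
    {"x": -0.01, "y": 0.036, "z": 0, "roll": 0, "grip": 255},
    {"x": -0.0105, "y": 0.041, "z": 0, "roll": 0, "grip": 255},
    {"x": -0.0105, "y": 0.044, "z": 0, "roll": 0, "grip": 255},
    {"x": -0.0105, "y": 0.044, "z": 0, "roll": 0, "grip": 255},
    {"x": -0.0105, "y": 0.044, "z": 0, "roll": 0, "grip": 255},
    {"x": -0.0105, "y": 0.044, "z": 0, "roll": 0, "grip": 255}
  ]
}}

```text
time_s: 5.95
ee_pos: [0.5838, 0.2305, 0.1072]
eef_rot: [1.278, 1.165, -1.283]
wrist_force: [-7.7, -0.3, 12.4]
width: 0.0162
```

```bash
python3 look.py 4
python3 - <<'E'
from h import *
import pickle
for n in ['scene','top']:
    im=get_image(n);pickle.dump((None,im),open(n+'1.pkl','wb'))
    f=im['frame']
    a=f[170:270,370:470] if n=='scene' else f[145:245,205:305]
    save(n+'1c',cv2.resize(a,None,fx=5,fy=5,interpolation=cv2.INTER_CUBIC))
E
```

```text
5.95 [0.5838 0.2305 0.1072] head -5.51 tilt [-0.004  0.    -1.   ] q [-0.42  0.57  0.01  1.71 -0.01  0.86 -0.51] F [-7.7 -0.3 12.4] 0.0162
```

View pics/scene1c.png

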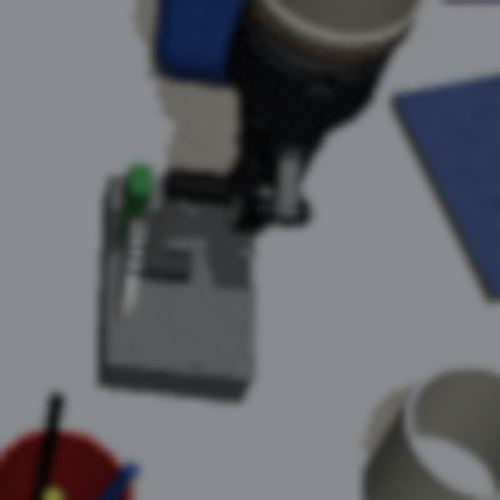

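View pics/w4.png

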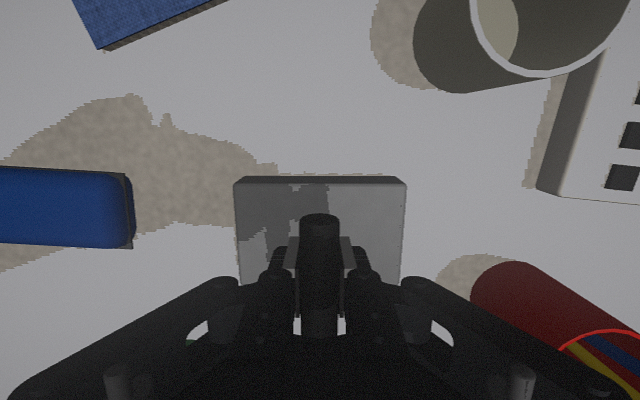

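Request:
{"name": "jog_arm", "arguments": {
  "targets": [
    {"x": 0, "y": 0, "z": 0, "roll": 0, "grip": 0},
    {"x": 0, "y": 0, "z": 0, "roll": 0, "grip": 0},
    {"x": 0, "y": 0, "z": 0, "roll": 0, "grip": 0},
    {"x": 0, "y": 0, "z": 0, "roll": 0, "grip": 0},
    {"x": 0, "y": 0, "z": 0, "roll": 0, "grip": 0},
    {"x": 0, "y": 0, "z": 0, "roll": 0, "grip": 0},
    {"x": 0, "y": 0, "z": 0, "roll": 0, "grip": 0},
    {"x": -0.03, "y": 0, "z": 0, "roll": 0, "grip": 0},
    {"x": -0.07, "y": 0, "z": 0, "roll": 0, "grip": 0},
    {"x": -0.11, "y": 0, "z": 0, "roll": 0, "grip": 0},
    {"x": -0.15, "y": 0, "z": 0, "roll": 0, "grip": 0},
    {"x": -0.15, "y": 0, "z": 0, "roll": 0, "grip": 0},
    {"x": -0.15, "y": 0, "z": 0, "roll": 0, "grip": 0}
  ]
}}

```text
time_s: 7.18
ee_pos: [0.5879, 0.2305, 0.2595]
eef_rot: [1.286, 1.159, -1.274]
wrist_force: [0.4, -0.1, -0.1]
width: 0.085
```

```bash
python3 look.py 5 dimmer_grip mark_flag
python3 - <<'E'
import cv2,pickle
a=pickle.load(open('w5.pkl','rb'))[1]['frame']
cv2.imwrite('pics/w5c.png',cv2.resize(a[150:300,240:440],None,fx=4,fy=4,interpolation=cv2.INTER_CUBIC)[:,:,::-1])
E
```

```text
7.1833 [0.5879 0.2305 0.2595] head -5.55 tilt [ 0.006  0.003 -1.   ] q [-0.43  0.4   0.01  1.59 -0.01  1.14 -0.51] F [ 0.4 -0.1 -0.1] 0.085
dimmer_grip [(array([315.4, 191.4]), 0.69), (array([398.6,  69.9]), 0.58)]
mark_flag [(array([318.6, 251.4]), 0.69)]
```

View pics/w5c.png

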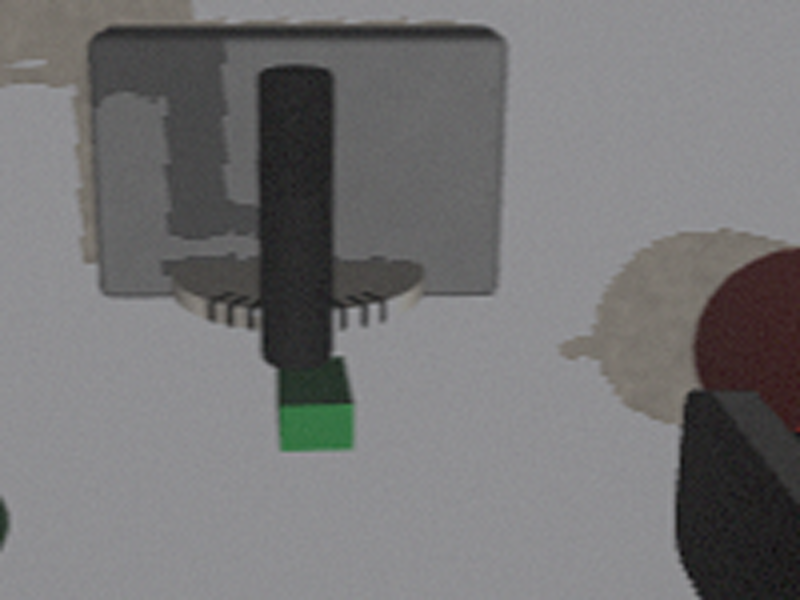

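Run:
```python
from fit import *
s,im=pickle.load(open('w5.pkl','rb'));c5=cam(im,s)
w=lambda u,v:np.array((240+(u+.5)/4-.5,150+(v+.5)/4-.5))
obs.clear()
obs+=[(lambda p,x=x,y=y:loc(p,[x,y,.034]),c5,w(*q),1) for x,y,q in [(-.065,.0425,(89,38)),(.065,.0425,(508,38)),(.065,-.0425,(496,296)),(-.065,-.0425,(101,296))]]
obs+=[(lambda p:lev(p,p[3],0,.046,.085),c5,w(296,76),1),(lambda p:lev(p,p[3],0,-.026,.085),c5,w(297,363),1)]
obs+=[(lambda p,x=x,y=y:lev(p,p[4],x,-.04+y,.1),c5,w(*q),1) for x,y,q in [(-.009,.006,(279,404)),(.009,.006,(353,402)),(-.009,-.006,(281,450)),(.009,-.006,(353,449))]]
q=least_squares(f,[.579,.21,-.09,0,.05]);print(q.x.round(4));print(f(q.x).reshape(-1,2).round(1))
```

```text
[ 0.5797  0.2096 -0.0986  0.0054  0.0526]
[[-0.9 -1.1]
 [ 0.5 -1.1]
 [ 0.8  0. ]
 [-0.6  0.2]
 [-0.  -2.7]
 [ 0.  -2. ]
 [-0.   1.7]
 [ 0.4  1.8]
 [-0.4  1.8]
 [ 0.3  1.5]]
```

The lever is at about 0.005 and the flag at about 0.052. That is inside the 0.08 tolerance but leaves little margin, so I'll regrip and trim it.

Request:
{"name": "jog_arm", "arguments": {
  "targets": [
    {"x": 0.04, "y": 0, "z": 0, "roll": 0, "grip": 0},
    {"x": 0.08, "y": 0, "z": 0, "roll": 0, "grip": 0},
    {"x": 0.12, "y": 0, "z": 0, "roll": 0, "grip": 0},
    {"x": 0.148, "y": 0, "z": 0, "roll": 0, "grip": 80},
    {"x": 0.148, "y": 0, "z": 0, "roll": 0, "grip": 255},
    {"x": 0.148, "y": 0, "z": 0, "roll": 0, "grip": 255},
    {"x": 0.148, "y": 0, "z": 0, "roll": 0, "grip": 255},
    {"x": 0.148, "y": 0, "z": 0, "roll": 0, "grip": 255},
    {"x": 0.148, "y": 0, "z": 0, "roll": 0, "grip": 255},
    {"x": 0.148, "y": 0, "z": 0, "roll": 0, "grip": 255},
    {"x": 0.148, "y": 0.002, "z": 0, "roll": 0, "grip": 255},
    {"x": 0.148, "y": 0.003, "z": 0, "roll": 0, "grip": 255},
    {"x": 0.148, "y": 0.003, "z": 0, "roll": 0, "grip": 255}
  ]
}}

```text
time_s: 8.42
ee_pos: [0.589, 0.2303, 0.1103]
eef_rot: [1.281, 1.163, -1.279]
wrist_force: [-5.0, 0.0, 9.1]
width: 0.0161
```

Request:
{"name": "jog_arm", "arguments": {
  "targets": [
    {"x": 0, "y": 0, "z": 0, "roll": 0, "grip": 0},
    {"x": 0, "y": 0, "z": 0, "roll": 0, "grip": 0},
    {"x": 0, "y": 0, "z": 0, "roll": 0, "grip": 0},
    {"x": 0, "y": 0, "z": 0, "roll": 0, "grip": 0},
    {"x": 0, "y": 0, "z": 0, "roll": 0, "grip": 0},
    {"x": 0, "y": 0, "z": 0, "roll": 0, "grip": 0},
    {"x": -0.03, "y": 0, "z": 0, "roll": 0, "grip": 0},
    {"x": -0.07, "y": 0, "z": 0, "roll": 0, "grip": 0},
    {"x": -0.11, "y": 0, "z": 0, "roll": 0, "grip": 0},
    {"x": -0.15, "y": 0, "z": 0, "roll": 0, "grip": 0},
    {"x": -0.15, "y": 0, "z": 0, "roll": 0, "grip": 0},
    {"x": -0.15, "y": 0, "z": 0, "roll": 0, "grip": 0}
  ]
}}

```text
time_s: 9.42
ee_pos: [0.5909, 0.2302, 0.2615]
eef_rot: [1.286, 1.159, -1.274]
wrist_force: [-0.2, -0.9, -0.1]
width: 0.0858
```

```bash
python3 look.py 6
python3 - <<'E'
import cv2,pickle
a=pickle.load(open('w6.pkl','rb'))[1]['frame']
cv2.imwrite('pics/w6c.png',cv2.resize(a[150:300,240:440],None,fx=4,fy=4,interpolation=cv2.INTER_CUBIC)[:,:,::-1])
E
```

```text
9.4167 [0.5909 0.2302 0.2615] head -5.56 tilt [ 0.006  0.003 -1.   ] q [-0.42  0.41  0.01  1.58 -0.01  1.15 -0.51] F [-0.2 -0.9 -0.1] 0.0858
```

View pics/w6c.png

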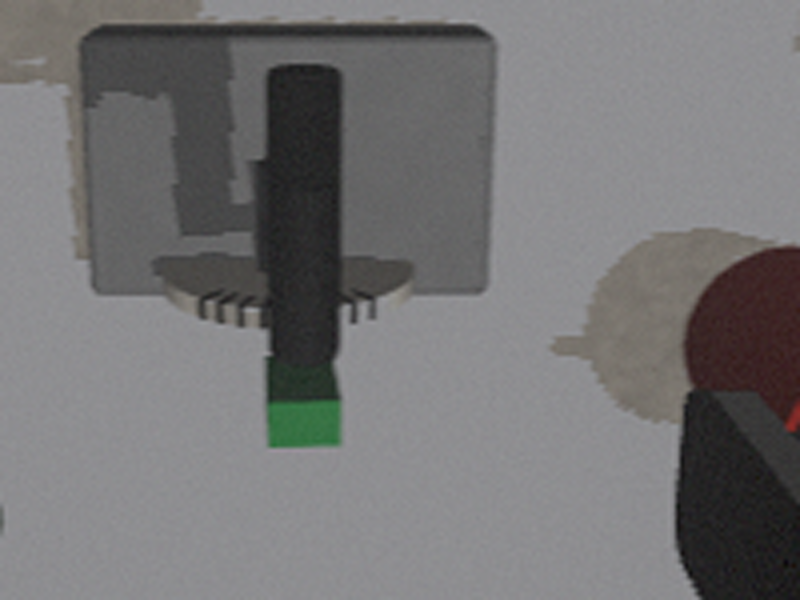

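The bar and flag now line up (both at crop column about 304). Next is the carousel. I'll grip the cap about 45° off radial, so the 175° counter-clockwise turn stays within the last joint's range.

Run:
```python
from h import *
import pickle
go([0.58,-0.13,0.30],-124)
S=pickle.load(open('scene0.pkl','rb'))[1];T=pickle.load(open('top0.pkl','rb'))[1]
cs=cam(S);ct=cam(T)
for a in [(187,307),(172,322),(172,335),(170,310)]:
  for b in [(293,90),(292,112),(300,98)]:
    X,e=tri([cs,ct],[np.array(a),np.array(b)]);print(a,b,X.round(3),np.round(e,1))
for z in (0,.1,.2,.3): print(z,atz(ct,(292,112),z).round(3),atz(ct,(293,90),z).round(3),atz(cs,(172,335),z).round(3))
```

```text
shift [-0.0415  0.0255  0.3587] roll 118.44928265738463
(187, 307) (293, 90) [ 0.889 -0.102  0.403] [100.9  55.3]
(187, 307) (292, 112) [ 0.855 -0.109  0.347] [103.2  59.6]
(187, 307) (300, 98) [ 0.876 -0.119  0.358] [93.2 52.8]
(172, 322) (293, 90) [ 0.902 -0.108  0.416] [114.9  60.7]
(172, 322) (292, 112) [ 0.869 -0.114  0.366] [118.2  65.6]
(172, 322) (300, 98) [ 0.89  -0.125  0.371] [106.8  58.3]
(172, 335) (293, 90) [ 0.912 -0.108  0.399] [116.5  61.1]
(172, 335) (292, 112) [ 0.88  -0.114  0.349] [120.3  66.2]
(172, 335) (300, 98) [ 0.901 -0.126  0.351] [108.2  58.7]
(170, 310) (293, 90) [ 0.893 -0.108  0.437] [115.3  60.9]
(170, 310) (292, 112) [ 0.86  -0.114  0.389] [118.3  65.7]
(170, 310) (300, 98) [ 0.881 -0.125  0.394] [107.2  58.6]
0 [0.844 0.052 0.   ] [0.927 0.047 0.   ] [ 0.905 -0.402  0.   ]
0.1 [0.818 0.048 0.1  ] [0.896 0.043 0.1  ] [ 0.93  -0.366  0.1  ]
0.2 [0.792 0.044 0.2  ] [0.865 0.039 0.2  ] [ 0.956 -0.33   0.2  ]
0.3 [0.766 0.039 0.3  ] [0.834 0.035 0.3  ] [ 0.981 -0.293  0.3  ]
```

Run:
```python
from h import *
import pickle
S=pickle.load(open('scene0.pkl','rb'))[1];T=pickle.load(open('top0.pkl','rb'))[1]
cs=cam(S);ct=cam(T)
for a in [(358,312),(352,340),(358,320)]:
  for b in [(293,90),(292,112),(301,103)]:
    X,e=tri([cs,ct],[np.array(a),np.array(b)]);print(a,b,X.round(3),np.round(e,1))
```

```text
(358, 312) (293, 90) [0.881 0.047 0.15 ] [2.9 1.9]
(358, 312) (292, 112) [0.84  0.059 0.021] [2.9 2.1]
(358, 312) (301, 103) [0.857 0.038 0.081] [9.2 6.3]
(352, 340) (293, 90) [0.915 0.047 0.039] [0.6 0.4]
(352, 340) (292, 112) [ 0.875  0.059 -0.117] [0.6 0.4]
(352, 340) (301, 103) [ 0.892  0.037 -0.045] [6.8 4.7]
(358, 320) (293, 90) [0.89  0.049 0.121] [3.1 2.1]
(358, 320) (292, 112) [ 0.849  0.061 -0.015] [3.1 2.2]
(358, 320) (301, 103) [0.867 0.04  0.049] [9.4 6.4]
```

Request:
{"name": "jog_arm", "arguments": {
  "targets": [
    {"x": -0.04, "y": 0.0, "z": 0.02, "roll": 7, "grip": 0},
    {"x": -0.04, "y": 0.025, "z": 0.359, "roll": 118, "grip": 0},
    {"x": -0.04, "y": 0.025, "z": 0.359, "roll": 118, "grip": 0},
    {"x": -0.04, "y": 0.025, "z": 0.359, "roll": 118, "grip": 0},
    {"x": -0.04, "y": 0.025, "z": 0.359, "roll": 118, "grip": 0},
    {"x": -0.04, "y": 0.025, "z": 0.359, "roll": 118, "grip": 0},
    {"x": -0.04, "y": 0.025, "z": 0.359, "roll": 118, "grip": 0},
    {"x": -0.04, "y": 0.025, "z": 0.359, "roll": 118, "grip": 0},
    {"x": -0.04, "y": 0.025, "z": 0.359, "roll": 118, "grip": 0},
    {"x": -0.04, "y": 0.025, "z": 0.359, "roll": 118, "grip": 0},
    {"x": -0.04, "y": 0.025, "z": 0.359, "roll": 118, "grip": 0},
    {"x": -0.04, "y": 0.025, "z": 0.359, "roll": 118, "grip": 0},
    {"x": -0.04, "y": 0.025, "z": 0.359, "roll": 118, "grip": 0},
    {"x": -0.04, "y": 0.025, "z": 0.359, "roll": 118, "grip": 0},
    {"x": -0.04, "y": 0.025, "z": 0.359, "roll": 118, "grip": 0},
    {"x": -0.04, "y": 0.025, "z": 0.359, "roll": 118, "grip": 0},
    {"x": -0.04, "y": 0.025, "z": 0.359, "roll": 118, "grip": 0},
    {"x": -0.04, "y": 0.025, "z": 0.359, "roll": 118, "grip": 0},
    {"x": -0.04, "y": 0.025, "z": 0.359, "roll": 118, "grip": 0},
    {"x": -0.04, "y": 0.025, "z": 0.359, "roll": 118, "grip": 0}
  ]
}}

```text
time_s: 11.13
ee_pos: [0.5786, -0.1302, 0.2967]
eef_rot: [-1.888, 0.568, 1.892]
wrist_force: [-0.6, 0.0, 0.2]
width: 0.0857
```

```bash
python3 look.py 7 marked_cap front carousel_base turntable
```

```text
11.1333 [ 0.5786 -0.1302  0.2967] head -123.42 tilt [-0.002 -0.    -1.   ] q [-0.23  0.34  0.52  1.65 -0.18  1.2  -1.82] F [-0.6  0.   0.2] 0.0857
marked_cap [(array([291.5, 123. ]), 0.93)]
front [(array([388.6, 234.8]), 0.63), (array([ 27.7, 263.1]), 0.6)]
carousel_base [(array([339.6, 165.9]), 0.95)]
turntable [(array([337.7, 166.8]), 0.89)]
```

View pics/w7.png

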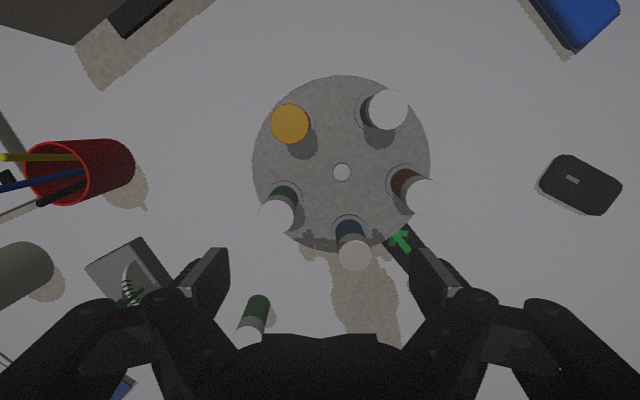

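```bash
cat > car.py <<'E'
from h import *
import pickle
from scipy.optimize import least_squares
s,im=pickle.load(open('w7.pkl','rb'));c=cam(im,s)
S=pickle.load(open('scene0.pkl','rb'))[1];T=pickle.load(open('top0.pkl','rb'))[1]
cs=cam(S);ct=cam(T)
sp=lambda u,v:np.array((225+u/2.8,110+v/2.8)); tp=lambda u,v:np.array((140+u/3,140+v/3))
A=np.array
obs=[(c,A(q),k) for q,k in [((290,122.5),0),((386,109),4),((423,195),3),((354,256),2),((278,217),1)]]
obs+=[(c,A((342,172.)),'h')]
o2=[(cs,sp(160,318),0),(cs,sp(235,258),1),(cs,sp(194,190),2),(cs,sp(97,203),3),(cs,sp(70,280),4),(ct,tp(626,60),0),(ct,tp(565,123),1),(ct,tp(611,200),2),(ct,tp(697,181),3),(ct,tp(704,93),4),(cs,sp(156,284),'h'),(ct,tp(636,137),'h')]
def pt(p,k):
    if k=='h': return [p[0],p[1],.057]
    a=p[2]+k*np.radians(72); return [p[0]+.085*np.cos(a),p[1]+.085*np.sin(a),.125]
def f(p,o): return np.concatenate([proj(cc,pt(p,k))-q for cc,q,k in o])
for o in (obs,o2[:5]+o2[10:11],o2[5:10]+o2[11:],obs+o2):
    r=least_squares(f,[.562,-.156,.2],args=(o,),loss='soft_l1');print(r.x.round(4),np.degrees(r.x[2]).round(1),f(r.x,o).reshape(-1,2).round(1).tolist())
print('wrist dir of arrow', [(lambda v:np.degrees(np.arctan2(v[1],v[0]))%360)(atz(c,q,.01)[:2]-atz(c,(342,172),.057)[:2]) for q in [(398,240)]])
print('orange tri',tri([c,ct,cs],[A((290,122.5)),tp(626,60),sp(160,318)]))
E
python3 car.py
python3 - <<'E'
import cv2,pickle
a=pickle.load(open('w7.pkl','rb'))[1]['frame']
cv2.imwrite('pics/w7c.png',cv2.resize(a[60:270,240:450],None,fx=2.8,fy=2.8,interpolation=cv2.INTER_CUBIC)[:,:,::-1])
E
```

```text
[ 0.5621 -0.1562  0.1899] 10.9 [[-0.9, 1.5], [1.3, -0.0], [0.4, 0.6], [1.3, -1.1], [-1.7, -0.6], [-0.5, -0.1]]
[ 0.5662 -0.1522  0.183 ] 10.5 [[0.0, 1.5], [0.7, 0.5], [-0.1, -1.5], [-0.7, -2.0], [-0.2, 0.2], [0.2, 0.1]]
[ 0.5611 -0.1565  0.1908] 10.9 [[-0.6, -0.7], [0.2, 0.2], [-0.2, 0.0], [0.1, 0.1], [0.5, 0.2], [-0.0, 0.1]]
[ 0.5623 -0.1556  0.1903] 10.9 [[-1.5, 1.6], [0.7, 0.1], [-0.2, 0.6], [0.8, -1.1], [-2.2, -0.6], [-0.9, -0.0], [-0.9, 0.1], [-0.5, -0.9], [-1.4, -2.7], [-1.9, -3.0], [-1.2, -0.9], [-0.8, -1.0], [-0.1, -0.2], [-0.5, -0.3], [-0.2, -0.3], [0.2, -0.2], [-0.9, -1.1], [-0.3, -0.2]]
wrist dir of arrow [np.float64(185.47249274413727)]
orange tri (array([ 0.64420673, -0.14051142,  0.1217324 ]), [np.float64(2.4098257244679866), np.float64(0.7273040802404857), np.float64(1.1770635671425522)])
```

View pics/w7c.png

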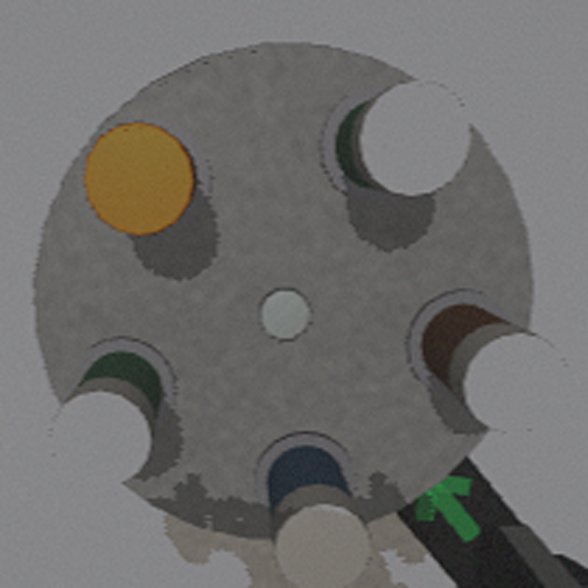

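The orange cap is at wrist (290,122), clearly the marked jar. The arrow tip is at about (398,240). Next I hover above the cap.

Run:
```python
from h import *
go([0.6445,-0.140,0.19],-135)
```

```text
shift [ 0.1077 -0.0282 -0.0599] roll 11.477025383268
```

Request:
{"name": "jog_arm", "arguments": {
  "targets": [
    {"x": 0.02, "y": -0.014, "z": -0.03, "roll": 6, "grip": 0},
    {"x": 0.05, "y": -0.028, "z": -0.06, "roll": 11.5, "grip": 0},
    {"x": 0.08, "y": -0.028, "z": -0.06, "roll": 11.5, "grip": 0},
    {"x": 0.107, "y": -0.028, "z": -0.06, "roll": 11.5, "grip": 0},
    {"x": 0.107, "y": -0.028, "z": -0.06, "roll": 11.5, "grip": 0},
    {"x": 0.107, "y": -0.028, "z": -0.06, "roll": 11.5, "grip": 0}
  ]
}}

```text
time_s: 11.88
ee_pos: [0.6433, -0.1399, 0.1894]
eef_rot: [-1.756, 0.731, 1.763]
wrist_force: [-0.1, 0.1, 1.0]
width: 0.0856
```

```bash
python3 look.py 8 marked_cap
python3 - <<'E'
from h import *
import pickle
s,im=pickle.load(open('w8.pkl','rb'));c=cam(im,s)
hsv=cv2.cvtColor(im['frame'],cv2.COLOR_RGB2HSV);m=cv2.inRange(hsv,(10,150,110),(25,255,255))
n,l,st,ce=cv2.connectedComponentsWithStats(m);k=1+np.argmax(st[1:,4]);print(st[k],ce[k],atz(c,ce[k],.127))
go([0.6445,-0.140,0.096],-135)
E
```

```text
11.8833 [ 0.6433 -0.1399  0.1894] head -135.04 tilt [-0.004  0.    -1.   ] q [-0.18  0.57  0.51  1.59 -0.3   1.07 -1.95] F [-0.1  0.1  1. ] 0.0856
marked_cap [(array([315. , 207.2]), 0.64)]
[ 288  186   54   52 2222] [314.25247525 211.28217822] [ 0.64650271 -0.14081076  0.127     ]
shift [0.097  0.0004 0.0015] roll -0.053541853347297774
```

View pics/w8.png

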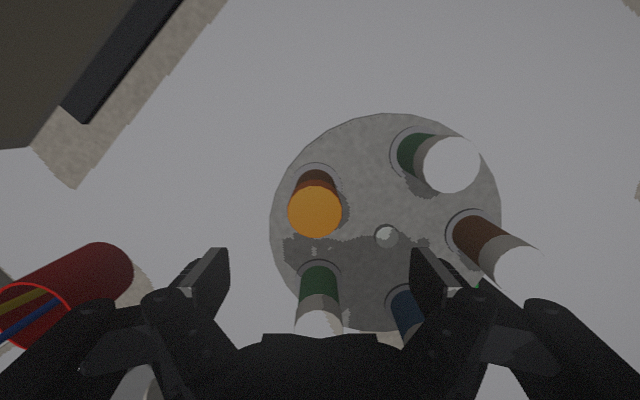

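The cap is at (314,211), placing it at (0.6455, -0.140), which agrees with the fit and is centred in the jaws. Next I descend and grip.

Request:
{"name": "jog_arm", "arguments": {
  "targets": [
    {"x": 0.03, "y": 0, "z": 0.001, "roll": 0, "grip": 0},
    {"x": 0.06, "y": 0, "z": 0.001, "roll": 0, "grip": 0},
    {"x": 0.085, "y": 0, "z": 0.001, "roll": 0, "grip": 0},
    {"x": 0.094, "y": 0, "z": 0.001, "roll": 0, "grip": 0},
    {"x": 0.094, "y": 0, "z": 0.001, "roll": 0, "grip": 0},
    {"x": 0.094, "y": 0, "z": 0.001, "roll": 0, "grip": 255},
    {"x": 0.094, "y": 0, "z": 0.001, "roll": 0, "grip": 255},
    {"x": 0.094, "y": 0, "z": 0.001, "roll": 0, "grip": 255},
    {"x": 0.094, "y": 0, "z": 0.001, "roll": 0, "grip": 255},
    {"x": 0.094, "y": 0, "z": 0.001, "roll": 0, "grip": 255},
    {"x": 0.094, "y": 0, "z": 0.001, "roll": 0, "grip": 255}
  ]
}}

```text
time_s: 12.9
ee_pos: [0.6466, -0.1391, 0.0995]
eef_rot: [-1.764, 0.727, 1.754]
wrist_force: [1.3, 1.4, 6.0]
width: 0.0386
```

```bash
python3 look.py 9
python3 - <<'E'
from h import *
s=read_state();Rm=R.from_rotvec(s['eef_rot']).as_matrix();p=s['ee_pos']
print(p)
# nominal command frame: heading -135.1, tool axes exact
a0=10.9;h=np.radians(-135.05);ty=np.array([np.cos(h),np.sin(h)]);tz=np.array([ty[1],-ty[0]])
print('tz',tz,Rm[:2,2])
def arc(d0,d1,n):
    # rows relative to arc at d0; tool axes at that heading
    hh=h+np.radians(d0);ty=np.array([np.cos(hh),np.sin(hh)]);tz=np.array([ty[1],-ty[0]])
    P=lambda d:.085*np.array([np.cos(np.radians(a0+d)),np.sin(np.radians(a0+d))])
    for d in np.linspace(d0,d1,n+1)[1:]:
        v=P(d)-P(d0);print(round(d,1),'y %.4f z %.4f roll %.1f'%(v@ty,v@tz,-(d-d0)))
arc(0,90,18);arc(90,175,17)
E
```

```text
12.9 [ 0.6466 -0.1391  0.0995] head -135.02 tilt [ 0.006  0.    -1.   ] q [-0.15  0.67  0.47  1.65 -0.36  0.91 -1.91] F [1.3 1.4 6. ] 0.0386
[ 0.6466885 -0.1391484  0.0995719]
tz [-0.70648944  0.70772358] [-0.70682995  0.70737121]
5.0 y -0.0039 z 0.0063 roll -5.0
10.0 y -0.0072 z 0.0130 roll -10.0
15.0 y -0.0099 z 0.0198 roll -15.0
20.0 y -0.0120 z 0.0270 roll -20.0
25.0 y -0.0135 z 0.0342 roll -25.0
30.0 y -0.0144 z 0.0416 roll -30.0
35.0 y -0.0146 z 0.0490 roll -35.0
40.0 y -0.0141 z 0.0564 roll -40.0
45.0 y -0.0130 z 0.0637 roll -45.0
50.0 y -0.0113 z 0.0710 roll -50.0
55.0 y -0.0090 z 0.0780 roll -55.0
60.0 y -0.0060 z 0.0848 roll -60.0
65.0 y -0.0025 z 0.0913 roll -65.0
70.0 y 0.0016 z 0.0975 roll -70.0
75.0 y 0.0062 z 0.1033 roll -75.0
80.0 y 0.0113 z 0.1087 roll -80.0
85.0 y 0.0169 z 0.1136 roll -85.0
90.0 y 0.0228 z 0.1180 roll -90.0
95.0 y -0.0039 z 0.0063 roll -5.0
100.0 y -0.0072 z 0.0130 roll -10.0
105.0 y -0.0099 z 0.0198 roll -15.0
110.0 y -0.0120 z 0.0270 roll -20.0
115.0 y -0.0135 z 0.0342 roll -25.0
120.0 y -0.0144 z 0.0416 roll -30.0
125.0 y -0.0146 z 0.0490 roll -35.0
130.0 y -0.0141 z 0.0564 roll -40.0
135.0 y -0.0130 z 0.0637 roll -45.0
140.0 y -0.0113 z 0.0710 roll -50.0
145.0 y -0.0090 z 0.0780 roll -55.0
150.0 y -0.0060 z 0.0848 roll -60.0
155.0 y -0.0025 z 0.0913 roll -65.0
160.0 y 0.0016 z 0.0975 roll -70.0
165.0 y 0.0062 z 0.1033 roll -75.0
170.0 y 0.0113 z 0.1087 roll -80.0
175.0 y 0.0169 z 0.1136 roll -85.0
```

View pics/w9.png

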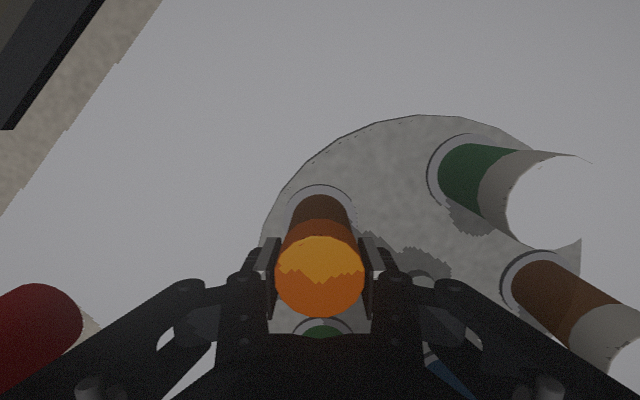

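The orange cap is firmly held (opening 38.6 mm). Next comes the first 45° of the arc, then a force check.

Request:
{"name": "jog_arm", "arguments": {
  "targets": [
    {"x": 0, "y": -0.002, "z": 0.003, "roll": -2.5, "grip": 255},
    {"x": 0, "y": -0.0039, "z": 0.0063, "roll": -5, "grip": 255},
    {"x": 0, "y": -0.0072, "z": 0.013, "roll": -10, "grip": 255},
    {"x": 0, "y": -0.0099, "z": 0.0198, "roll": -15, "grip": 255},
    {"x": 0, "y": -0.012, "z": 0.027, "roll": -20, "grip": 255},
    {"x": 0, "y": -0.0135, "z": 0.0342, "roll": -25, "grip": 255},
    {"x": 0, "y": -0.0144, "z": 0.0416, "roll": -30, "grip": 255},
    {"x": 0, "y": -0.0146, "z": 0.049, "roll": -35, "grip": 255},
    {"x": 0, "y": -0.0141, "z": 0.0564, "roll": -40, "grip": 255},
    {"x": 0, "y": -0.013, "z": 0.0637, "roll": -45, "grip": 255},
    {"x": 0, "y": -0.013, "z": 0.0637, "roll": -45, "grip": 255}
  ]
}}

```text
time_s: 13.87
ee_pos: [0.6105, -0.0846, 0.0996]
eef_rot: [2.226, 0.006, -2.212]
wrist_force: [3.8, -0.3, 2.9]
width: 0.038
```

```bash
python3 look.py 10
python3 - <<'E'
from h import *
p=read_state()['ee_pos'];v=p[:2]-[.562,-.156];print(np.linalg.norm(v),np.degrees(np.arctan2(v[1],v[0])))
E
```

```text
13.8667 [ 0.6105 -0.0846  0.0996] head -89.7 tilt [ 0.006 -0.    -1.   ] q [-0.11  0.57  0.28  1.77 -0.2   0.83 -1.31] F [ 3.8 -0.3  2.9] 0.038
0.08633587497141523 55.501460205949485
```

Forces are small (under 4 N) and the tool is on the arc, so I continue for 90°.

Request:
{"name": "jog_arm", "arguments": {
  "targets": [
    {"x": 0, "y": -0.002, "z": 0.003, "roll": -2.5, "grip": 255},
    {"x": 0, "y": -0.0039, "z": 0.0063, "roll": -5, "grip": 255},
    {"x": 0, "y": -0.0072, "z": 0.013, "roll": -10, "grip": 255},
    {"x": 0, "y": -0.0099, "z": 0.0198, "roll": -15, "grip": 255},
    {"x": 0, "y": -0.012, "z": 0.027, "roll": -20, "grip": 255},
    {"x": 0, "y": -0.0135, "z": 0.0342, "roll": -25, "grip": 255},
    {"x": 0, "y": -0.0144, "z": 0.0416, "roll": -30, "grip": 255},
    {"x": 0, "y": -0.0146, "z": 0.049, "roll": -35, "grip": 255},
    {"x": 0, "y": -0.0141, "z": 0.0564, "roll": -40, "grip": 255},
    {"x": 0, "y": -0.013, "z": 0.0637, "roll": -45, "grip": 255},
    {"x": 0, "y": -0.0113, "z": 0.071, "roll": -50, "grip": 255},
    {"x": 0, "y": -0.009, "z": 0.078, "roll": -55, "grip": 255},
    {"x": 0, "y": -0.006, "z": 0.0848, "roll": -60, "grip": 255},
    {"x": 0, "y": -0.0025, "z": 0.0913, "roll": -65, "grip": 255},
    {"x": 0, "y": 0.0016, "z": 0.0975, "roll": -70, "grip": 255},
    {"x": 0, "y": 0.0062, "z": 0.1033, "roll": -75, "grip": 255},
    {"x": 0, "y": 0.0113, "z": 0.1087, "roll": -80, "grip": 255},
    {"x": 0, "y": 0.0169, "z": 0.1136, "roll": -85, "grip": 255},
    {"x": 0, "y": 0.0228, "z": 0.118, "roll": -90, "grip": 255},
    {"x": 0, "y": 0.0228, "z": 0.118, "roll": -90, "grip": 255}
  ]
}}

```text
time_s: 15.58
ee_pos: [0.4933, -0.1082, 0.0995]
eef_rot: [1.209, 1.206, -1.202]
wrist_force: [5.0, 4.4, 10.7]
width: 0.0383
```

```bash
python3 look.py 11
python3 - <<'E'
from h import *
p=read_state()['ee_pos'];v=p[:2]-[.562,-.156];print(np.linalg.norm(v),np.degrees(np.arctan2(v[1],v[0])))
E
```

```text
15.5833 [ 0.4933 -0.1082  0.0995] head 0.21 tilt [ 0.007 -0.    -1.   ] q [ 0.24  0.39 -0.09  2.03  0.05  0.71  0.12] F [ 5.   4.4 10.7] 0.0383
0.08367453601510977 144.85233441332326
```

View pics/w11.png

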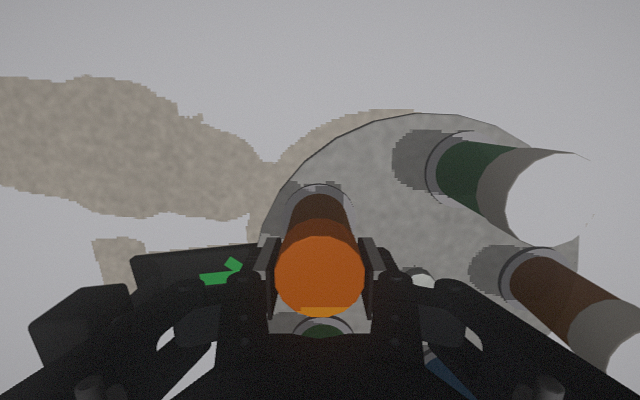

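The jar is still held, with the green arrow and camera coming up on the left at about (220,275). About 40.5° remains.

Request:
{"name": "jog_arm", "arguments": {
  "targets": [
    {"x": 0, "y": -0.002, "z": 0.003, "roll": -2.5, "grip": 255},
    {"x": 0, "y": -0.0039, "z": 0.0063, "roll": -5, "grip": 255},
    {"x": 0, "y": -0.0072, "z": 0.013, "roll": -10, "grip": 255},
    {"x": 0, "y": -0.0099, "z": 0.0198, "roll": -15, "grip": 255},
    {"x": 0, "y": -0.012, "z": 0.027, "roll": -20, "grip": 255},
    {"x": 0, "y": -0.0135, "z": 0.0342, "roll": -25, "grip": 255},
    {"x": 0, "y": -0.0144, "z": 0.0416, "roll": -30, "grip": 255},
    {"x": 0, "y": -0.0146, "z": 0.049, "roll": -35, "grip": 255},
    {"x": 0, "y": -0.0144, "z": 0.053, "roll": -38, "grip": 255},
    {"x": 0, "y": -0.0141, "z": 0.0571, "roll": -40.5, "grip": 255},
    {"x": 0, "y": -0.0141, "z": 0.0571, "roll": -40.5, "grip": 255},
    {"x": 0, "y": -0.0141, "z": 0.0571, "roll": -40.5, "grip": 255},
    {"x": 0, "y": -0.0141, "z": 0.0571, "roll": -40.5, "grip": 255}
  ]
}}

```text
time_s: 16.72
ee_pos: [0.4798, -0.1647, 0.0994]
eef_rot: [0.676, 1.457, -0.673]
wrist_force: [3.1, 3.7, 11.4]
width: 0.0383
```

```bash
python3 look.py 12
python3 - <<'E'
from h import *
import pickle
p=read_state()['ee_pos'];v=p[:2]-[.562,-.156];print(np.linalg.norm(v),np.degrees(np.arctan2(v[1],v[0]))%360)
for n,w in [('scene',(slice(120,270),slice(220,440))),('top',(slice(140,265),slice(220,400)))]:
    im=get_image(n);pickle.dump((None,im),open(n+'2.pkl','wb'))
    save(n+'2c',cv2.resize(im['frame'][w],None,fx=3.5,fy=3.5,interpolation=cv2.INTER_CUBIC))
E
```

```text
16.7167 [ 0.4798 -0.1647  0.0994] head 40.49 tilt [ 0.007 -0.001 -1.   ] q [ 0.47  0.41 -0.23  2.02  0.14  0.72  0.86] F [ 3.1  3.7 11.4] 0.0383
0.08265173478350002 186.00991145782714
```

View pics/w12.png

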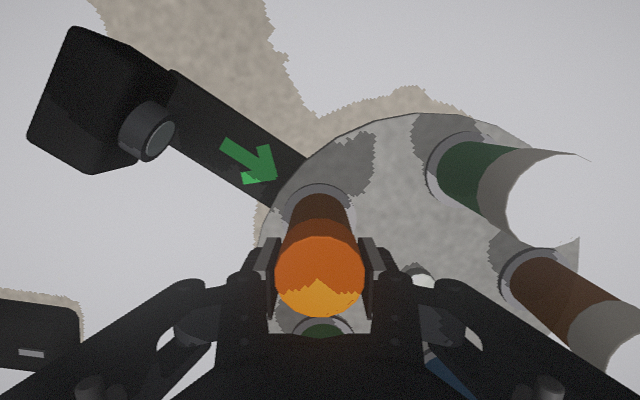

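View pics/scene2c.png

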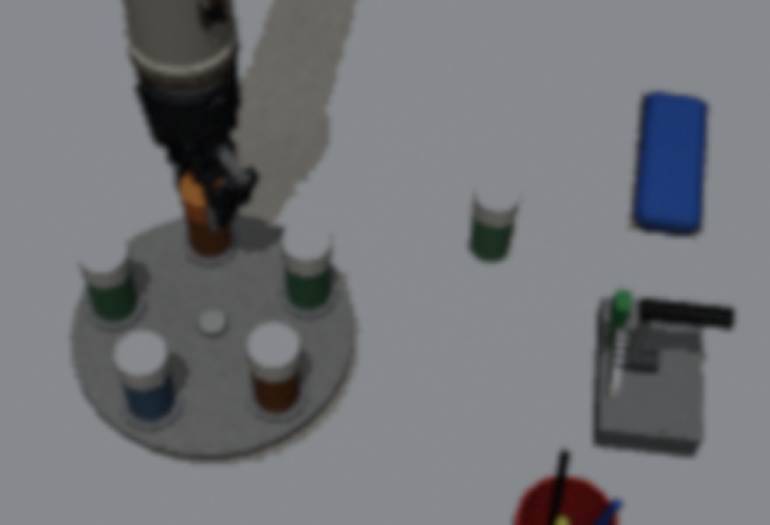

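View pics/top2c.png

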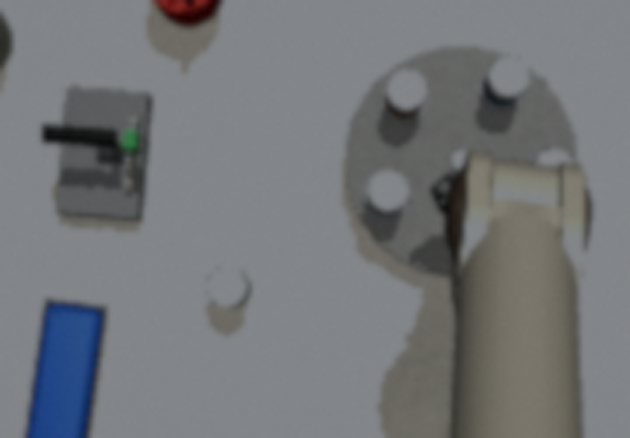

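Run:
```python
from h import *
import pickle
from scipy.optimize import least_squares
s,im=pickle.load(open('w12.pkl','rb'));c=cam(im,s)
a,b=atz(c,(225,145),.01)[:2],atz(c,(275,179),.01)[:2];print(a,b,np.degrees(np.arctan2(*(a-b)[::-1]))%360)
for q in (a,b): print((lambda v:np.degrees(np.arctan2(v[1],v[0]))%360)(q-[.562,-.156]))
print('lens axis?',atz(c,(148,130),.075)[:2])
cs=cam(pickle.load(open('scene0.pkl','rb'))[1]);ct=cam(pickle.load(open('top0.pkl','rb'))[1])
S=lambda u,v:np.array((220+u/3.5,120+v/3.5));T=lambda u,v:np.array((220+u/3.5,140+v/3.5))
def f(p,o):
    r=[]
    for cc,q,k in o:
        A=p[2]+np.radians(72*k);r+=list(proj(cc,[p[0]+.085*np.cos(A),p[1]+.085*np.sin(A),.125])-q)
    return np.array(r)
o1=[(ct,T(407,90),3),(ct,T(508,76),2),(ct,T(387,190),4)]
o2=[(cs,S(104,246),1),(cs,S(141,355),2),(cs,S(274,344),3),(cs,S(307,236),4)]
for o in(o1,o2,o1+o2):
    r=least_squares(f,[.562,-.156,3.25],args=(o,));print(r.x.round(4),np.degrees(r.x[2]),abs(r.fun).max().round(1))
```

```text
[ 0.39331552 -0.175845  ] [ 0.43859206 -0.17190291] 184.97602744668092
186.70975942155505
187.34292637573617
lens axis? [ 0.36848978 -0.17921875]
[ 0.5612 -0.156   3.247 ] 186.0405298371987 0.2
[ 0.5635 -0.1526  3.2435] 185.83809452529664 1.2
[ 0.5625 -0.1538  3.2452] 185.93786044303707 1.5
```

The jar is at 186.0° against the camera direction of 186.1–186.5°, which is under 1 mm off. The lever still lines up with the flag and the bystanders look undisturbed. I'll hold briefly, then hand in.

Request:
{"name": "jog_arm", "arguments": {
  "targets": [
    {"x": 0, "y": 0, "z": 0, "roll": 0, "grip": 255},
    {"x": 0, "y": 0, "z": 0, "roll": 0, "grip": 255},
    {"x": 0, "y": 0, "z": 0, "roll": 0, "grip": 255},
    {"x": 0, "y": 0, "z": 0, "roll": 0, "grip": 255},
    {"x": 0, "y": 0, "z": 0, "roll": 0, "grip": 255}
  ]
}}

```text
time_s: 17.28
ee_pos: [0.4799, -0.1647, 0.0995]
eef_rot: [0.675, 1.457, -0.673]
wrist_force: [3.4, 4.1, 13.1]
width: 0.0384
```

Run:
```python
from station import *
s=read_state();print(s['time_s'],s['ee_pos'],s['width'],s['wrist_force'])
print(sign_off())
```

```text
17.2833 [ 0.47985171 -0.16470949  0.0994691 ] 0.03838625745100169 [ 3.44753326  4.1295863  13.05802167]
the job is handed in; nothing more can be done
None
```

I set the grey dimmer's lever to the green flag, then turned the carousel until the orange-capped jar stood in front of the camera. I handed the job in at 17.3 s with the jar still gripped; no verdict was reported.

- **Lever:** The first pass left it about 0.047 rad short of the flag, inside the 0.08 limit but close. I regripped and trimmed it; the next wrist view showed bar and flag in line, and it still looked aligned in the last pictures.
- **Carousel:** I gripped the orange cap and carried it about 175° counter-clockwise at roughly 1 rad/s, with wrist forces of about 12 N or less in the readings between moves.
- **Jar position:** The other caps put the jar at 185.8–186.0° and the tool pose at 186.0°. The camera direction measured 186.1–186.5°, so the jar should be within about 1 mm.
- **Final grip:** The opening was 38.4 mm on the 40 mm cap, with about 14 N at the wrist and the arm still.
- **Disagreements:** A rough reading of the arrow in the last wrist picture gave 186.7–187.3°, still under 2 mm off. The scene camera placed the carousel 3–4 mm away from where the top and wrist cameras did. I found no check that failed.
- **Bystanders:** I saw none moved in the pictures, but I did not measure their positions at the end.

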